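# Make up two stationery gift sets

## Task

Make up the two gift sets from the stock on the shop counter. The writing set goes in the long tray with three bays: the square ink bottle in the middle bay, the rubber stamp in one end bay and the small tape roll in the other; the wrapping set goes in the short tray: the large tape roll in the wide bay and the stapler in the narrow bay. Set everything down, without dropping it, upright and flat on the floor of its bay, and leave the round ink bottle and the paper-clip tin where they stand.

Things in the scene. Friction and masses are not known exactly. Their poses are not given: they have to be found in the camera images.
- tray_three: The longer gift tray: a shallow open tray of white board, 232 mm long (its y), 108 mm wide (its x), 14 mm high, with a 3 mm floor, 4 mm walls and two kraft-board dividers, also 14 mm high, that make three equal bays of 72 mm (along y) by 100 mm (along x). Bay centres at y = -76, 0 and +76 mm, x = 0. It lies loose on the counter (about 250 g). Origin at the centre of its underside.
- tray_two: The shorter gift tray: the same white board, 150 mm long (its y), 108 mm wide (its x), 14 mm high, 3 mm floor, 4 mm walls, with one kraft-board divider, 14 mm high, that makes a wide bay of 84 mm by 100 mm with its centre at y = -29 mm and a narrow bay of 54 mm by 100 mm with its centre at y = +44 mm (x = 0 for both). Loose, about 250 g. Origin at the centre of its underside.
- ink_square: The square ink bottle: dark ink in a square glass body 46 x 46 mm and 36 mm high, with a round black screw cap 30 mm across that spans heights 39 to 57 mm (the cap is a good grip). Stands upright, about 150 g. Origin at the centre of its underside, z up, x and y square to its sides.
- stamp: The rubber stamp, standing on its rubber: a pale wooden block 52 mm (its x) by 38 mm (its y) and 21 mm high with an upright turned wooden handle in the middle; the handle's knob is 25 mm across between heights 39 and 59 mm, and its top is at 62 mm. About 60 g. Origin at the centre of its underside, z up.
- tape_small: The small roll of paper tape, lying on its side face with the hole upward: 42 mm outside diameter, 25 mm hole, 25 mm high, cream paper on a cardboard core, about 25 g. It lies singly on the counter (the rolls in the clear box at the side are a fixed display, not stock). Origin at the centre of its underside, z along its axis.
- tape_large: The large roll of paper tape, lying with the hole upward: 62 mm outside diameter, 38 mm hole, 36 mm high, the same cream paper, about 80 g. Origin at the centre of its underside, z along its axis.
- stapler: The small grey stapler, standing on its black base: 66 mm long (its x), 26 mm wide (its y), 38 mm high; its grey arm is 26 mm wide, 64 mm long and spans heights 18 to 38 mm. About 90 g. Origin at the centre of its underside, z up.
- ink_round: The round ink bottle, which stays in the stock: round glass body 50 mm across and 36 mm high, black screw cap 30 mm across, 56 mm high in all. Origin at the centre of its underside, z up.
- clip_tin: The closed tin of paper clips, which stays in the stock: a plain round metal tin 66 mm across, 27 mm high, no hole. Origin at the centre of its underside, z up.
Things that resemble listed ones, but are neither listed nor needed, are in the scene too. Leave any blue or yellow look-alike of the tape_large alone.

How it is judged (in metres and radians):
At the end, for the whole second after the job is handed in: Each of the five things has its origin inside its bay, its underside at most 4 mm above the bay's floor, and is upright within 0.1 rad; stamp and small roll may take either end bay. Both trays lie flat on the counter. All is released and at rest (under 0.02 m/s) (x of ink_square in the frame of tray_three between -0.05 and 0.05 m and y of ink_square in the frame of tray_three between -0.036 and 0.036 m and z of ink_square in the frame of tray_three between -0.002 and 0.007 m and angle between each of ink_square, tape_large, stapler's own z axis and vertical below 0.1 rad and (((x of stamp in the frame of tray_three between -0.05 and 0.05 m and y of stamp in the frame of tray_three between 0.04 and 0.112 m and z of stamp in the frame of tray_three between -0.002 and 0.007 m and angle between stamp's own z axis and vertical below 0.1 rad) and (x of tape_small in the frame of tray_three between -0.05 and 0.05 m and y of tape_small in the frame of tray_three between -0.112 and -0.04 m and z of tape_small in the frame of tray_three between -0.002 and 0.007 m and angle between tape_small's own z axis and vertical below 0.1 rad)) or ((x of tape_small in the frame of tray_three between -0.05 and 0.05 m and y of tape_small in the frame of tray_three between 0.04 and 0.112 m and z of tape_small in the frame of tray_three between -0.002 and 0.007 m and angle between tape_small's own z axis and vertical below 0.1 rad) and (x of stamp in the frame of tray_three between -0.05 and 0.05 m and y of stamp in the frame of tray_three between -0.112 and -0.04 m and z of stamp in the frame of tray_three between -0.002 and 0.007 m and angle between stamp's own z axis and vertical below 0.1 rad))) and x of tape_large in the frame of tray_two between -0.05 and 0.05 m and y of tape_large in the frame of tray_two between -0.071 and 0.013 m and z of tape_large in the frame of tray_two between -0.002 and 0.007 m and x of stapler in the frame of tray_two between -0.05 and 0.05 m and y of stapler in the frame of tray_two between 0.017 and 0.071 m and z of stapler in the frame of tray_two between -0.002 and 0.007 m and angle between each of tray_three, tray_two's own z axis and vertical below 0.05 rad and height (world z) of each of tray_three, tray_two below 0.004 m and linear speed of each of ink_square, stamp, tape_small, tape_large, stapler, tray_three, tray_two below 0.02 m/s); the robot touches nothing.
It fails at once if the round ink bottle or the paper-clip tin is moved (more than 25 mm) (distance of any of ink_round, clip_tin from where it was at the start of the episode above 0.025 m).
It fails at once if one of the five things is dropped (it moves at more than 0.6 m/s with its underside less than 18 mm above the counter) ((height (world z) of ink_square below 0.018 m and linear speed of ink_square above 0.6 m/s) or (height (world z) of stamp below 0.018 m and linear speed of stamp above 0.6 m/s) or (height (world z) of tape_small below 0.018 m and linear speed of tape_small above 0.6 m/s) or (height (world z) of tape_large below 0.018 m and linear speed of tape_large above 0.6 m/s) or (height (world z) of stapler below 0.018 m and linear speed of stapler above 0.6 m/s)).
It also fails if it takes over 128 s, if anything falls off the work surface, if the arm or the gripper's body presses on something with over 40 N, if the wrist force passes 120 N, or if a joint passes its speed limit or range.

## Robot

A 7-joint arm with a two-finger parallel gripper is mounted at the origin on the work surface. World frame = base frame: x ahead of the robot, y to its left, z up, the work surface at z = 0. Lengths are in m, angles in degrees, forces in N, time in s.
With the tool pointing down it reaches from about 0.425 to 0.875 m from the base axis. Payload 4.7 kg.
Tool frame: the origin (TCP) lies at the very end of the fingers, on their centre line; the grasp point (between the pads) lies env.hold_point_z behind it (env.hold_point_z is the distance from the TCP to the grasp point, in m); z points along the fingers, y is the line along which they close (so a half turn about z gives the same grasp; the last joint's range is limited). The gripper opens to 87 mm and grips with 3 to 60 N. Pads are 19 mm wide; open, the fingers measure 117 mm over their backs; the gripper's body (75 mm by 190 mm) begins 51 mm behind the grasp point.
Start: joints at [77.069, 18.392, -4.016, 83.108, 1.295, 78.541, -3.26], TCP at [0.154, -0.631, 0.223] pointing down, gripper open.
Joint ranges: [-163.93, 163.93], [-17.29, 119.83], [-79.2, 71.16], [3.27, 140.29], [-89.18, 269.18], [5.43, 117.66], [-154.24, 154.24]. Speed limits (degrees/s): [147.25, 147.25, 180, 180, 180, 180, 180].

## Interface

Orientations are given as [roll, pitch, yaw] about the fixed x, y, z axes, in that order (R = Rz(yaw) Ry(pitch) Rx(roll)).
In Python, from cell import env gives the robot as it stands.
- The arm moves only by the shell command python3 -m jog 'ROWS' [FORCE]. ROWS is JSON, a list of rows, each an object with "dp": the shift along the tool's x, y, z in cm, a list of three; "twist": the turn about the tool's z in degrees; "fingers": the opening, from 0 (shut) to 1 (fully open). A call has 1 to 8 rows; each row is the pose to reach, as a shift and turn from the pose commanded when the call began, along the tool's axes at that moment; what a row does not reach only later rows make up. A row lasts 1/8 s, in which the tool goes at most 62.5 mm and 10.7 degrees, less where a joint would pass 70% of its speed; a pose out of reach is approached as far as the arm can. A call with a gripper value outside its range is refused whole. The fingers move at their own pace and stop on an object; FORCE is the grip in N (left out, the last holds). Time passes only in rows, so rows that repeat a pose let the fingers close. It gives the time, the measured TCP pose, the force, the opening and the grip force at its end, in the units of the state.
- env.get_obs(): the state, without advancing time (a new reading comes with each control period).
- env.read_camera(name): name is "scene" or "top" or "wrist"; returns a dict with "pixels" (384x512x3 uint8, blue, green, red), "depth" (384x512 float32, m along the optical axis (not along the pixel's ray), 0 where there is no reading), "fx", "fy", "cx", "cy" (pixels), "rvec" (rotation vector, rad) and "tvec" (3), from world to camera coordinates, as OpenCV has them. Camera axes: x right, y down, z forward; pixel columns grow to the right and rows downward; lengths in m; the calibration is good to about 2 mm. A picture is of the moment at which its call begins.
- env.sign_off(): hands the job in; it is judged then, once.
The state is a dict: "time_s": time; "qpos": joint angles; "joint_velocities": joint speeds; "effort": joint torques, N m; "tool_pos": TCP position; "tool_rot": TCP orientation; "force": force on the tool from outside, world axes, zero at the start; "wrist_torque": the same for the moment, N m; "grip_width": finger opening in m; "grasp_force": force on a finger pad.
Only numpy, scipy, OpenCV 4.12 (cv2) and the standard library are available. Lean on these libraries where they do the work, as an engineer would, in place of code of your own. Each camera call takes 0.05 s, during which the arm holds its last target. There are 200 camera calls.

## Working session

There is one attempt and no reset: what is moved stays moved. The work goes in short steps, Python scripts to look and compute and a shell command to move; the robot and the scene stay as the last step left them, time stands still between calls to the robot, and variables do not carry over. Pictures are saved under pics/ and viewed, at most 14 in all, crops included, and the job is handed in when it is done.

```bash
mkdir -p pics; ls
python3 - <<'E'
from cell import env
import cv2,pickle
print(env.hold_point_z); o=env.get_obs(); print(o)
d={n:env.read_camera(n) for n in("top","scene")}
pickle.dump(d,open("d0.pkl","wb"))
for n in d:
    cv2.imwrite(f"pics/{n}0.png",cv2.resize(d[n]["pixels"],(800,600),interpolation=cv2.INTER_CUBIC)); print(n,d[n]["rvec"],d[n]["tvec"],d[n]["fx"],d[n]["cx"],d[n]["cy"])
E
```

```text
pics
0.0187
{'time_s': 0.0, 'qpos': array([77.06889081, 18.43850024, -4.01611922, 83.1771659 ,  1.29662876,
       78.54086021, -3.25929409]), 'joint_velocities': array([-0.08250222,  0.00028075,  0.01890302,  0.06750603,  0.01838647,
       -0.12199682, -0.02277684]), 'effort': array([-3.70197777e-04, -4.91286314e+01, -4.03940734e-01, -3.12528026e+01,
       -6.39710063e-02,  4.37123794e-02,  1.90477235e-04]), 'tool_pos': array([ 0.15418433, -0.63085866,  0.22144812]), 'tool_rot': array([-1.79888814e+02,  7.29965461e-03,  1.37425048e+01]), 'force': array([-0.95567221,  0.1579655 , -0.8454892 ]), 'wrist_torque': array([-0.00158887, -0.00531472,  0.01498625]), 'grasp_force': 0.0, 'grip_width': 0.08695849778544588}
top [ 2.16659707 -2.0565323   0.21301485] [-0.01527808  0.50343071  1.07560502] 417.90837204947314 246.45701290422838 192.45573738038246
scene [ 1.15827757  2.32796296 -1.02709299] [ 0.29728201 -0.23798589  1.44808729] 411.79790664669736 254.75857007398793 187.1079110487984
```

View pics/top0.png

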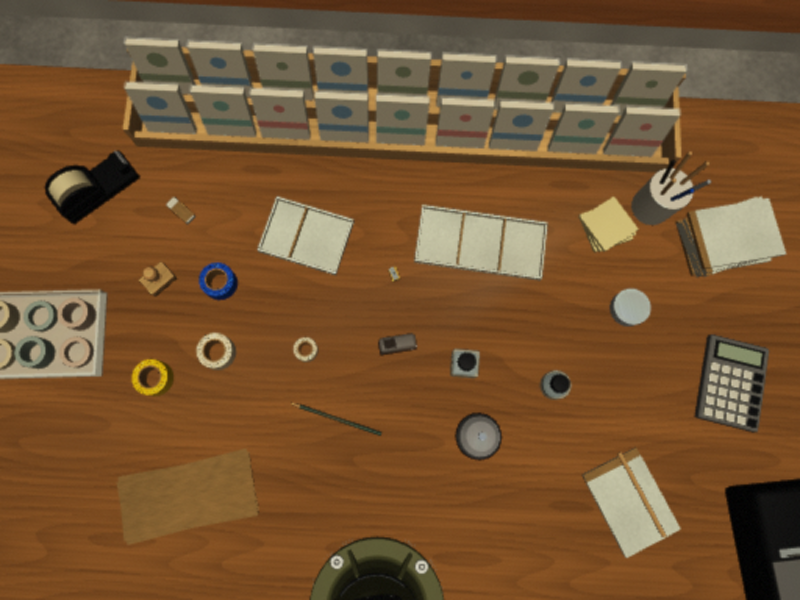

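View pics/scene0.png

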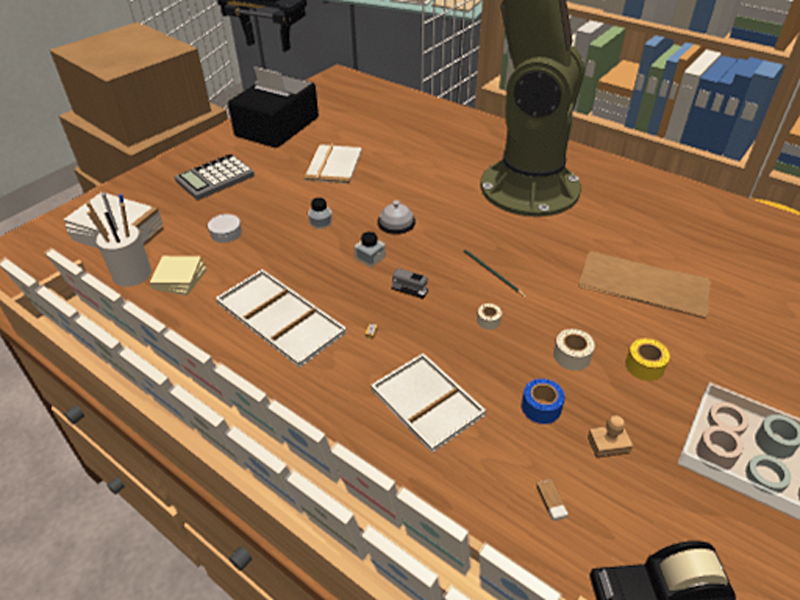

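The top view, in 800x600 pixels, has the robot base at the bottom centre with +x up:

| Thing | Pixel |
|---|---|
| tray_two | (306,235) |
| tray_three | (481,241) |
| stamp | (155,278) |
| cream large roll | (214,351) |
| small roll | (305,349) |
| stapler | (397,344) |
| square ink | (465,362) |
| round ink | (557,384) |
| tin | (631,307) |

The blue roll (217,281) and yellow roll (150,377) are look-alikes. A round bell stands at (479,436).

```bash
cat > h.py <<'E'
import cv2,numpy as np
def cam(c):
    R=cv2.Rodrigues(np.array(c["rvec"],float))[0]; t=np.array(c["tvec"],float).ravel(); return R,t
def cloud(c):
    """world point per pixel from depth"""
    R,t=cam(c); v,u=np.indices(c["depth"].shape); z=c["depth"].astype(float)
    P=np.stack([(u-c["cx"])/c["fx"]*z,(v-c["cy"])/c["fy"]*z,z],-1)
    return (P-t)@R
def ray(c,uv,h):
    """pixels -> world points on plane z=h"""
    R,t=cam(c); uv=np.atleast_2d(uv).astype(float)
    d=np.c_[(uv[:,0]-c["cx"])/c["fx"],(uv[:,1]-c["cy"])/c["fy"],np.ones(len(uv))]@R; o=-R.T@t
    return o+d*((h-o[2])/d[:,2])[:,None]
E
python3 - <<'E'
import pickle; from h import *
c=pickle.load(open("d0.pkl","rb"))["top"]; W=cloud(c); s=512/800
ok=c["depth"]>0
tb=W[200:330,100:400,2]; print("table z median",np.median(tb),"std",np.median(abs(tb-np.median(tb))))
m=((W[...,2]>0.006)&ok).astype(np.uint8)
n,L,st,ce=cv2.connectedComponentsWithStats(m)
for i in range(1,n):
    if st[i,4]<60 or st[i,4]>6000: continue
    p=W[L==i]; top=np.percentile(p[:,2],95); q=p[p[:,2]>top-.006]
    r=cv2.minAreaRect(q[:,:2].astype(np.float32)); 
    print((ce[i]/s).astype(int),st[i,4],"top %.3f"%top,"ctr",np.round(q.mean(0),3),"rect",np.round(r[0],3),np.round(r[1],3),round(r[2]))
names=dict(t3=(481,241,.014),t2=(306,235,.014))
hsv=cv2.cvtColor(c["pixels"],cv2.COLOR_BGR2HSV)
for nme,(u,v,h) in names.items():
    # pale board mask
    w=((hsv[...,1]<70)&(hsv[...,2]>90)).astype(np.uint8); w=cv2.morphologyEx(w,cv2.MORPH_CLOSE,np.ones((7,7)))
    n,L,st,ce=cv2.connectedComponentsWithStats(w); i=L[int(v*s)+6,int(u*s)+8]
    cn=max(cv2.findContours((L==i).astype(np.uint8),0,1)[0],key=cv2.contourArea)
    P=ray(c,cn[:,0],h); r=cv2.minAreaRect(P[:,:2].astype(np.float32)); print(nme,i,st[i],r)
    print(ray(c,cv2.boxPoints(cv2.minAreaRect(cn)),h).round(3).tolist())
E
```

```text
table z median 0.0008127594712149791 std 0.0018167378275914167
[ 88 185] 1501 top 0.082 ctr [0.678 0.581 0.081] rect [0.678 0.581] [0.06  0.046] 40
[179 209] 147 top 0.016 ctr [0.662 0.396 0.013] rect [0.664 0.397] [0.056 0.022] 48
[303 233] 434 top 0.017 ctr [0.628 0.167 0.014] rect [0.628 0.164] [0.15  0.109] 76
[607 224] 788 top 0.030 ctr [ 0.673 -0.386  0.027] rect [ 0.673 -0.386] [0.075 0.076] 35
[729 235] 2457 top 0.057 ctr [ 0.658 -0.6    0.054] rect [ 0.658 -0.601] [0.106 0.152] 13
[482 241] 626 top 0.017 ctr [ 0.631 -0.16   0.014] rect [ 0.631 -0.157] [0.232 0.109] 84
[156 277] 303 top 0.062 ctr [0.53  0.421 0.06 ] rect [0.53  0.422] [0.02  0.022] 12
[217 280] 378 top 0.039 ctr [0.531 0.311 0.037] rect [0.531 0.311] [0.061 0.06 ] 33
[ 53 332] 2415 top 0.041 ctr [0.425 0.599 0.04 ] rect [0.452 0.611] [0.132 0.158] 49
[629 306] 481 top 0.031 ctr [ 0.521 -0.423  0.028] rect [ 0.522 -0.424] [0.062 0.064] 1
[215 350] 385 top 0.039 ctr [0.405 0.301 0.036] rect [0.406 0.302] [0.059 0.06 ] 71
[397 342] 241 top 0.042 ctr [ 0.434 -0.013  0.039] rect [ 0.434 -0.013] [0.025 0.062] 13
[7
[... 719 characters left out ...]
192 -0.422  0.012] rect [ 0.192 -0.418] [0.154 0.105] 28
[766 537] 3109 top 0.105 ctr [ 0.147 -0.618  0.102] rect [ 0.148 -0.613] [0.067 0.164] 88
[376 572] 2599 top 0.201 ctr [ 0.068 -0.018  0.227] rect [ 0.066 -0.009] [0.006 0.079] 8
t3 9 [ 266  132   84   47 2957] ((0.6309470534324646, -0.1567355990409851), (0.22983093559741974, 0.10919448733329773), 84.58834838867188)
[[0.587, -0.037, 0.014], [0.696, -0.048, 0.014], [0.674, -0.28, 0.014], [0.566, -0.265, 0.014]]
t2 7 [ 165  126   61   50 1904] ((0.6264687776565552, 0.16320565342903137), (0.14892734587192535, 0.1082061156630516), 75.67227172851562)
[[0.592, 0.248, 0.014], [0.699, 0.226, 0.014], [0.66, 0.078, 0.014], [0.555, 0.102, 0.014]]
```

```bash
cat > go.py <<'E'
# usage: go.py x y z yaw ... -> dp (cm, tool axes) and twist for each target from the present pose
import sys; from cell import env; import numpy as np; from scipy.spatial.transform import Rotation as R
o=env.get_obs(); r=R.from_euler("xyz",o["tool_rot"],degrees=True); a=np.array(sys.argv[1:],float).reshape(-1,4)
print("t %.2f"%o["time_s"],o["tool_pos"].round(4),o["tool_rot"].round(1),"q7 %.0f"%o["qpos"][6],"F",o["force"].round(1),"w %.4f g %.1f"%(o["grip_width"],o["grasp_force"]))
for t in a:
    tw=-(t[3]-o["tool_rot"][2]); tw=(tw+180)%360-180
    print("dp",(r.inv().apply(t[:3]-o["tool_pos"])*100).round(2).tolist(),"twist %.1f"%tw)
E
python3 go.py .46 -.25 .2 84.6 .406 -.132 .14 84.6
python3 -c "
import pickle;from h import *
c=pickle.load(open('d0.pkl','rb'))['top'];W=cloud(c)
# stapler axis, ink body orientation
for (u,v,lo,hi) in((397,342,.03,.05),(464,362,.028,.045)):
    m=np.zeros(W.shape[:2],bool);m[int(v*.64)-25:int(v*.64)+25,int(u*.64)-25:int(u*.64)+25]=1
    p=W[m&(W[...,2]>lo)&(W[...,2]<hi)][:,:2].astype(np.float32);print(cv2.minAreaRect(p),len(p))"
```

```text
t 0.10 [ 0.1542 -0.6309  0.2216] [-179.9    0.    13.7] q7 -3 F [-0.4 -0.   0.5] w 0.0869 g 0.0
dp [38.76, -29.74, 2.2] twist -70.9
dp [36.31, -42.47, 8.23] twist -70.9
((0.43502211570739746, -0.013574667274951935), (0.025820940732955933, 0.06330286711454391), 12.018296241760254) 219
((0.4065767526626587, -0.13168884813785553), (0.046276092529296875, 0.04624385014176369), 87.69000244140625) 181
```

```bash
python3 -m jog '[{"dp":[38.8,-29.7,2],"twist":-71,"fingers":1},{"dp":[38.8,-29.7,2],"twist":-71,"fingers":1},{"dp":[38.8,-29.7,2],"twist":-71,"fingers":1},{"dp":[38.8,-29.7,2],"twist":-71,"fingers":1},{"dp":[38.8,-29.7,2],"twist":-71,"fingers":1},{"dp":[38.8,-29.7,2],"twist":-71,"fingers":1},{"dp":[38.8,-29.7,2],"twist":-71,"fingers":1},{"dp":[38.8,-29.7,2],"twist":-71,"fingers":1}]' 10; python3 go.py .406 -.132 .12 84.6
```

```text
time_s: 1.1
tool_pos: [0.4618, -0.2483, 0.2023]
tool_rot: [-180.0, -0.0, 84.9]
force: [0.5, -0.1, 0.3]
grip_width: 0.0871
grasp_force: 0.0
t 1.10 [ 0.4618 -0.2483  0.2023] [-180.    -0.    84.9] q7 18 F [ 0.5 -0.1  0.3] w 0.0871 g 0.0
dp [11.08, -6.6, 8.23] twist 0.3
```

Now over the square bottle, checking with the wrist camera.

```bash
python3 -m jog '[{"dp":[11.1,-6.6,5]},{"dp":[11.1,-6.6,8.2]},{"dp":[11.1,-6.6,8.2]},{"dp":[11.1,-6.6,8.2]},{"dp":[11.1,-6.6,8.2]},{"dp":[11.1,-6.6,8.2]}]'; python3 go.py .406 -.132 .039 84.6
python3 - <<'E'
from cell import env; import cv2
c=env.read_camera("wrist"); cv2.imwrite("pics/w1.png",c["pixels"])
from h import *
W=cloud(c); m=(W[...,2]>.05)&(W[...,2]<.066)&(np.hypot(W[...,0]-.406,W[...,1]+.132)<.04)&(c["depth"]>0)
p=W[m]; print(len(p), p.mean(0).round(4) if len(p) else "", np.ptp(p[:,:2],axis=0) if len(p) else "")
E
```

```text
t 1.10 [ 0.4618 -0.2483  0.2023] [-180.    -0.    84.9] q7 18 F [ 0.5 -0.1  0.3] w 0.0871 g 0.0
dp [11.08, -6.6, 16.33] twist 0.3
1078 [ 0.4086 -0.1307  0.0554] [0.03101895 0.03125946]validation failed for argument at $[0]...
```

View pics/w1.png

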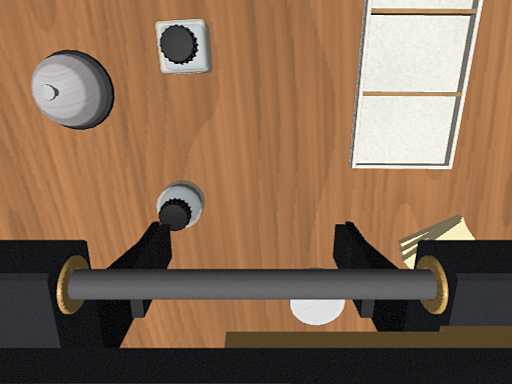

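The call was refused because every row needs all three keys. The wrist view shows the square bottle at (183,46), the round one at (180,205), the bell at (75,90) and tray_three at the upper right. The cap measures (0.408,-0.131), which agrees with the top view.

```bash
python3 -m jog '[{"dp":[11.1,-6.5,5],"twist":0,"fingers":1},{"dp":[11.1,-6.5,8.2],"twist":0,"fingers":1},{"dp":[11.1,-6.5,8.2],"twist":0,"fingers":1},{"dp":[11.1,-6.5,8.2],"twist":0,"fingers":1},{"dp":[11.1,-6.5,8.2],"twist":0,"fingers":1},{"dp":[11.1,-6.5,8.2],"twist":0,"fingers":1}]'; python3 go.py .407 -.1315 .039 84.6
```

```text
time_s: 1.9
tool_pos: [0.4073, -0.1356, 0.1216]
tool_rot: [179.9, 0.0, 84.7]
force: [0.5, -0.3, -0.4]
grip_width: 0.0874
grasp_force: 0.0
t 1.90 [ 0.4073 -0.1356  0.1216] [179.9   0.   84.7] q7 12 F [ 0.5 -0.3 -0.4] w 0.0874 g 0.0
dp [0.41, -0.09, 8.26] twist 0.1
```

```bash
python3 -m jog '[{"dp":[0.2,0,2],"twist":0,"fingers":1},{"dp":[0.2,0,4],"twist":0,"fingers":1},{"dp":[0.2,0,6],"twist":0,"fingers":1},{"dp":[0.2,0,7.3],"twist":0,"fingers":1},{"dp":[0.2,0,8.2],"twist":0,"fingers":1},{"dp":[0.2,0,8.2],"twist":0,"fingers":1},{"dp":[0.2,0,8.2],"twist":0,"fingers":1}]'; python3 go.py .407 -.1315 .039 84.6
```

```text
time_s: 2.78
tool_pos: [0.4069, -0.1325, 0.0391]
tool_rot: [179.9, 0.0, 84.7]
force: [-0.0, -0.2, -0.7]
grip_width: 0.0868
grasp_force: 0.0
t 2.77 [ 0.4069 -0.1325  0.0391] [179.9   0.   84.7] q7 7 F [-0.  -0.2 -0.7] w 0.0868 g 0.0
dp [0.1, 0.01, 0.01] twist 0.1
```

Accurate. I'll grip and lift.

```bash
python3 -m jog '[{"dp":[0.1,0,0],"twist":0,"fingers":0.2},{"dp":[0.1,0,0],"twist":0,"fingers":0.1},{"dp":[0.1,0,0],"twist":0,"fingers":0.1},{"dp":[0.1,0,0],"twist":0,"fingers":0.1},{"dp":[0.1,0,0],"twist":0,"fingers":0.1},{"dp":[0.1,0,0],"twist":0,"fingers":0.1},{"dp":[0.1,0,0],"twist":0,"fingers":0.1},{"dp":[0.1,0,0],"twist":0,"fingers":0.1}]' 20
python3 -m jog '[{"dp":[0,0,-1],"twist":0,"fingers":0.1},{"dp":[0,0,-3],"twist":0,"fingers":0.1},{"dp":[0,0,-5],"twist":0,"fingers":0.1},{"dp":[0,0,-6],"twist":0,"fingers":0.1},{"dp":[0,0,-6],"twist":0,"fingers":0.1},{"dp":[0,0,-6],"twist":0,"fingers":0.1}]'; python3 go.py .631 -.157 .1 84.6 .631 -.157 .043 84.6
```

```text
time_s: 3.78
tool_pos: [0.4066, -0.1313, 0.0386]
tool_rot: [180.0, 0.0, 84.7]
force: [-0.2, -0.7, -1.1]
grip_width: 0.0293
grasp_force: 20.0
time_s: 4.53
tool_pos: [0.4058, -0.1311, 0.0979]
tool_rot: [-179.9, -0.0, 84.7]
force: [0.4, 0.0, -2.1]
grip_width: 0.0293
grasp_force: 20.0
t 4.53 [ 0.4058 -0.1311  0.0979] [-179.9   -0.    84.7] q7 11 F [ 0.4  0.  -2.1] w 0.0293 g 20.0
dp [-0.51, 22.66, -0.24] twist 0.1
dp [-0.51, 22.67, 5.46] twist 0.1
```

```bash
python3 -m jog '[{"dp":[-0.1,3,0],"twist":0,"fingers":0.1},{"dp":[-0.3,8,0],"twist":0,"fingers":0.1},{"dp":[-0.4,13,0],"twist":0,"fingers":0.1},{"dp":[-0.5,18,0],"twist":0,"fingers":0.1},{"dp":[-0.5,21.5,0],"twist":0,"fingers":0.1},{"dp":[-0.5,22.7,0],"twist":0,"fingers":0.1},{"dp":[-0.5,22.7,0],"twist":0,"fingers":0.1},{"dp":[-0.5,22.7,0],"twist":0,"fingers":0.1}]'
python3 -m jog '[{"dp":[0,0,1.5],"twist":0,"fingers":0.1},{"dp":[0,0,3],"twist":0,"fingers":0.1},{"dp":[0,0,4],"twist":0,"fingers":0.1},{"dp":[0,0,4.8],"twist":0,"fingers":0.1},{"dp":[0,0,5.1],"twist":0,"fingers":0.1},{"dp":[0,0,5.1],"twist":0,"fingers":0.1},{"dp":[0,0,5.1],"twist":0,"fingers":0.1}]'; python3 go.py .631 -.157 .042 84.6
```

```text
time_s: 5.52
tool_pos: [0.6306, -0.157, 0.0982]
tool_rot: [-179.9, 0.0, 84.7]
force: [0.3, -0.5, -1.4]
grip_width: 0.0293
grasp_force: 20.0
time_s: 6.4
tool_pos: [0.6324, -0.1571, 0.048]
tool_rot: [180.0, 0.0, 84.7]
force: [0.8, 0.9, -0.6]
grip_width: 0.0296
grasp_force: 20.0
t 6.40 [ 0.6324 -0.1571  0.048 ] [180.    0.   84.7] q7 -6 F [ 0.8  0.9 -0.6] w 0.0296 g 20.0
dp [-0.01, -0.14, 0.6] twist 0.1
```

```bash
python3 -m jog '[{"dp":[0,-0.1,0.3],"twist":0,"fingers":0.1},{"dp":[0,-0.1,0.5],"twist":0,"fingers":0.1},{"dp":[0,-0.1,0.6],"twist":0,"fingers":0.1},{"dp":[0,-0.1,0.65],"twist":0,"fingers":0.1},{"dp":[0,-0.1,0.65],"twist":0,"fingers":0.1}]'; python3 -m jog '[{"dp":[0,0,0],"twist":0,"fingers":0.5},{"dp":[0,0,0],"twist":0,"fingers":0.8},{"dp":[0,0,0],"twist":0,"fingers":0.8},{"dp":[0,0,0],"twist":0,"fingers":0.8},{"dp":[0,0,-2],"twist":0,"fingers":0.8},{"dp":[0,0,-5],"twist":0,"fingers":0.8},{"dp":[0,0,-9],"twist":0,"fingers":0.8},{"dp":[0,0,-9],"twist":0,"fingers":0.8}]'; python3 go.py .435 -.013 .13 102.5 .435 -.013 .017 102.5
```

```text
time_s: 7.02
tool_pos: [0.631, -0.157, 0.0416]
tool_rot: [-180.0, 0.0, 84.7]
force: [-2.7, 0.0, 3.4]
grip_width: 0.0295
grasp_force: 20.0
time_s: 8.02
tool_pos: [0.6342, -0.1571, 0.1367]
tool_rot: [179.5, 0.1, 84.7]
force: [0.8, 0.4, -0.3]
grip_width: 0.0695
grasp_force: 0.0
t 8.03 [ 0.6342 -0.1571  0.1367] [1.795e+02 1.000e-01 8.470e+01] q7 -4 F [ 0.8  0.4 -0.3] w 0.0695 g 0.0
dp [12.53, -21.16, 0.47] twist -17.8
dp [12.54, -21.25, 11.77] twist -17.8
```

```bash
python3 -m jog '[{"dp":[3,-5,0],"twist":-5,"fingers":0.8},{"dp":[6,-10,0],"twist":-12,"fingers":0.8},{"dp":[9,-15,0],"twist":-17.8,"fingers":0.8},{"dp":[12.5,-21.2,0],"twist":-17.8,"fingers":0.8},{"dp":[12.5,-21.2,0],"twist":-17.8,"fingers":0.8},{"dp":[12.5,-21.2,0],"twist":-17.8,"fingers":0.8},{"dp":[12.5,-21.2,0],"twist":-17.8,"fingers":0.8}]'; python3 go.py .435 -.013 .017 102.5;  python3 - <<'E'
from cell import env; import cv2
from h import *
for n in("wrist","top"):
    c=env.read_camera(n); cv2.imwrite(f"pics/{n}2.png",c["pixels"])
    W=cloud(c); m=(W[...,2]>.032)&(W[...,2]<.048)&(np.hypot(W[...,0]-.435,W[...,1]+.013)<.05)&(c["depth"]>0)
    p=W[m]; print(n,len(p)); 
    if len(p)>20: print(cv2.minAreaRect(p[:,:2].astype(np.float32)))
E
```

```text
time_s: 8.9
tool_pos: [0.4326, -0.0138, 0.1314]
tool_rot: [179.9, -0.0, 102.5]
force: [-0.2, -0.3, 0.8]
grip_width: 0.0697
grasp_force: 0.0
t 8.90 [ 0.4326 -0.0138  0.1314] [179.9  -0.  102.5] q7 14 F [-0.2 -0.3  0.8] w 0.0697 g 0.0
dp [0.02, 0.24, 11.45] twist -0.0
wrist 2264
((0.4359210133552551, -0.011003479361534119), (0.02586446888744831, 0.0619797520339489), 12.239004135131836)
top 0
```

View pics/wrist2.png

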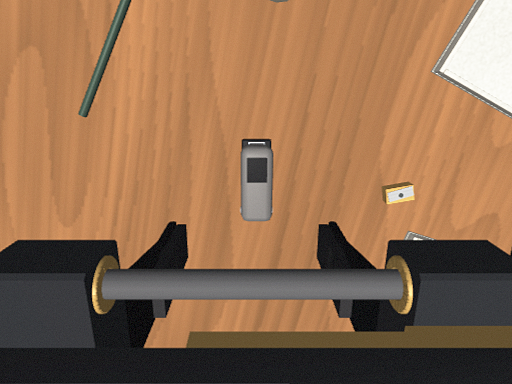

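The stapler is at about (257,180), centred and square between the fingers; the two views agree to about 2 mm. I'll go down.

```bash
python3 -m jog '[{"dp":[0.1,0.25,3],"twist":0,"fingers":0.8},{"dp":[0.1,0.25,6],"twist":0,"fingers":0.8},{"dp":[0.1,0.25,9],"twist":0,"fingers":0.8},{"dp":[0.1,0.25,10.5],"twist":0,"fingers":0.8},{"dp":[0.1,0.25,11.4],"twist":0,"fingers":0.8},{"dp":[0.1,0.25,11.4],"twist":0,"fingers":0.8},{"dp":[0.1,0.25,11.4],"twist":0,"fingers":0.8}]'
python3 -m jog '[{"dp":[0,0,0],"twist":0,"fingers":0.2},{"dp":[0,0,0],"twist":0,"fingers":0.1},{"dp":[0,0,0],"twist":0,"fingers":0.1},{"dp":[0,0,0],"twist":0,"fingers":0.1},{"dp":[0,0,0],"twist":0,"fingers":0.1},{"dp":[0,0,0],"twist":0,"fingers":0.1},{"dp":[0,0,0],"twist":0,"fingers":0.1},{"dp":[0,0,0],"twist":0,"fingers":0.1}]' 20
python3 -m jog '[{"dp":[0,0,-1],"twist":0,"fingers":0.1},{"dp":[0,0,-3],"twist":0,"fingers":0.1},{"dp":[0,0,-5],"twist":0,"fingers":0.1},{"dp":[0,0,-8],"twist":0,"fingers":0.1},{"dp":[0,0,-8],"twist":0,"fingers":0.1},{"dp":[0,0,-8],"twist":0,"fingers":0.1}]'; python3 go.py .638 .206 .1 165.7
```

```text
time_s: 9.88
tool_pos: [0.4344, -0.0117, 0.0178]
tool_rot: [179.9, 0.0, 102.5]
force: [-0.1, -0.2, 0.1]
grip_width: 0.0696
grasp_force: 0.0
time_s: 10.88
tool_pos: [0.4338, -0.0115, 0.0171]
tool_rot: [180.0, 0.0, 102.5]
force: [0.3, -0.7, 0.0]
grip_width: 0.0256
grasp_force: 20.0
time_s: 11.62
tool_pos: [0.433, -0.0117, 0.0966]
tool_rot: [-179.9, 0.0, 102.5]
force: [0.2, -0.7, -1.7]
grip_width: 0.0259
grasp_force: 20.0
t 11.62 [ 0.433  -0.0117  0.0966] [-179.9    0.   102.5] q7 12 F [ 0.2 -0.7 -1.7] w 0.0259 g 20.0
dp [16.8, 24.74, -0.37] twist -63.2
```

```bash
python3 -m jog '[{"dp":[2,3,0],"twist":-8,"fingers":0.1},{"dp":[5,7,0],"twist":-18,"fingers":0.1},{"dp":[8,12,0],"twist":-28,"fingers":0.1},{"dp":[11,16,0],"twist":-38,"fingers":0.1},{"dp":[13.5,20,0],"twist":-48,"fingers":0.1},{"dp":[16,23.5,0],"twist":-57,"fingers":0.1},{"dp":[16.8,24.7,0],"twist":-63.2,"fingers":0.1},{"dp":[16.8,24.7,0],"twist":-63.2,"fingers":0.1}]'
python3 -m jog '[{"dp":[0,0,1.5],"twist":0,"fingers":0.1},{"dp":[0,0,3.5],"twist":0,"fingers":0.1},{"dp":[0,0,5.5],"twist":0,"fingers":0.1},{"dp":[0,0,6.5],"twist":0,"fingers":0.1},{"dp":[0,0,6.8],"twist":0,"fingers":0.1},{"dp":[0,0,6.8],"twist":0,"fingers":0.1},{"dp":[0,0,6.8],"twist":0,"fingers":0.1}]'; python3 go.py .638 .206 .020 165.7
```

```text
time_s: 12.62
tool_pos: [0.6372, 0.2073, 0.0948]
tool_rot: [180.0, -0.2, 165.8]
force: [0.1, -0.8, -0.4]
grip_width: 0.0255
grasp_force: 20.0
time_s: 13.5
tool_pos: [0.6387, 0.2064, 0.0298]
tool_rot: [180.0, 0.1, 165.7]
force: [-0.8, -0.3, -0.8]
grip_width: 0.0259
grasp_force: 20.0
t 13.50 [0.6387 0.2064 0.0298] [1.800e+02 1.000e-01 1.657e+02] q7 33 F [-0.8 -0.3 -0.8] w 0.0259 g 20.0
dp [0.06, -0.06, 0.98] twist 0.0
```

Next, lower to contact, open partly (opening about 40 mm) and retreat.

```bash
python3 -m jog '[{"dp":[0,0,0.4],"twist":0,"fingers":0.1},{"dp":[0,0,0.7],"twist":0,"fingers":0.1},{"dp":[0,0,0.9],"twist":0,"fingers":0.1},{"dp":[0,0,1],"twist":0,"fingers":0.1},{"dp":[0,0,1],"twist":0,"fingers":0.1},{"dp":[0,0,1],"twist":0,"fingers":0.1}]'; python3 -m jog '[{"dp":[0,0,0],"twist":0,"fingers":0.4},{"dp":[0,0,0],"twist":0,"fingers":0.45},{"dp":[0,0,0],"twist":0,"fingers":0.45},{"dp":[0,0,0],"twist":0,"fingers":0.45},{"dp":[0,0,-2],"twist":0,"fingers":0.45},{"dp":[0,0,-5],"twist":0,"fingers":0.45},{"dp":[0,0,-9],"twist":0,"fingers":0.45},{"dp":[0,0,-9],"twist":0,"fingers":0.45}]'; python3 go.py .418 .146 .11 84.6
```

```text
time_s: 14.25
tool_pos: [0.6382, 0.206, 0.0202]
tool_rot: [-179.9, 0.0, 165.7]
force: [-3.2, -1.6, 4.9]
grip_width: 0.0258
grasp_force: 20.0
time_s: 15.25
tool_pos: [0.6405, 0.2078, 0.1145]
tool_rot: [179.7, 0.4, 165.7]
force: [0.5, -0.6, -0.6]
grip_width: 0.039
grasp_force: 0.0
t 15.25 [0.6405 0.2078 0.1145] [179.7   0.4 165.7] q7 35 F [ 0.5 -0.6 -0.6] w 0.0390 g 0.0
dp [20.05, -11.47, 0.26] twist 81.1
```

```bash
python3 -m jog '[{"dp":[2,-1,0],"twist":10,"fingers":0.9},{"dp":[5,-3,0],"twist":20,"fingers":0.9},{"dp":[8,-4.5,0],"twist":30,"fingers":0.9},{"dp":[11,-6,0],"twist":40,"fingers":0.9},{"dp":[14,-8,0],"twist":50.5,"fingers":0.9},{"dp":[17,-10,0],"twist":61,"fingers":0.9},{"dp":[20,-11.4,0],"twist":71,"fingers":0.9},{"dp":[20,-11.4,0],"twist":81,"fingers":0.9}]'; python3 go.py .418 .146 .012 84.6;  python3 - <<'E'
from cell import env; import cv2
from h import *
c=env.read_camera("wrist"); cv2.imwrite(f"pics/w3.png",c["pixels"])
W=cloud(c); m=(W[...,2]>.02)&(W[...,2]<.034)&(np.hypot(W[...,0]-.418,W[...,1]-.146)<.04)&(c["depth"]>0)
p=W[m]; print(len(p),cv2.minEnclosingCircle(p[:,:2].astype(np.float32)))
E
```

```text
time_s: 16.25
tool_pos: [0.4141, 0.1437, 0.1088]
tool_rot: [180.0, 0.3, 84.4]
force: [1.1, -0.3, 0.3]
grip_width: 0.0781
grasp_force: 0.0
t 16.25 [0.4141 0.1437 0.1088] [180.    0.3  84.4] q7 -27 F [ 1.1 -0.3  0.3] w 0.0781 g 0.0
dp [0.3, 0.36, 9.68] twist -0.2
1622 ((0.4183824956417084, 0.1488322615623474), 0.02091284468770027)
```

```bash
python3 -m jog '[{"dp":[0.4,0.3,2],"twist":0,"fingers":0.9},{"dp":[0.4,0.3,5],"twist":0,"fingers":0.9},{"dp":[0.4,0.3,7.5],"twist":0,"fingers":0.9},{"dp":[0.4,0.3,9],"twist":0,"fingers":0.9},{"dp":[0.4,0.3,9.6],"twist":0,"fingers":0.9},{"dp":[0.4,0.3,9.6],"twist":0,"fingers":0.9},{"dp":[0.4,0.3,9.6],"twist":0,"fingers":0.9}]'
python3 -m jog '[{"dp":[0,0,0],"twist":0,"fingers":0.4},{"dp":[0,0,0],"twist":0,"fingers":0.3},{"dp":[0,0,0],"twist":0,"fingers":0.3},{"dp":[0,0,0],"twist":0,"fingers":0.3},{"dp":[0,0,0],"twist":0,"fingers":0.3},{"dp":[0,0,0],"twist":0,"fingers":0.3},{"dp":[0,0,0],"twist":0,"fingers":0.3},{"dp":[0,0,0],"twist":0,"fingers":0.3}]' 12
python3 -m jog '[{"dp":[0,0,-1],"twist":0,"fingers":0.3},{"dp":[0,0,-3],"twist":0,"fingers":0.3},{"dp":[0,0,-5],"twist":0,"fingers":0.3},{"dp":[0,0,-8.5],"twist":0,"fingers":0.3},{"dp":[0,0,-8.5],"twist":0,"fingers":0.3},{"dp":[0,0,-8.5],"twist":0,"fingers":0.3}]'; python3 go.py .638 -.081 .1 84.6
```

```text
time_s: 17.18
tool_pos: [0.4204, 0.1487, 0.0138]
tool_rot: [179.9, -0.0, 84.8]
force: [-0.0, 0.7, 0.1]
grip_width: 0.0782
grasp_force: 0.0
time_s: 18.18
tool_pos: [0.4197, 0.1485, 0.013]
tool_rot: [-180.0, 0.0, 84.7]
force: [-0.5, 0.8, 0.7]
grip_width: 0.0414
grasp_force: 12.0
time_s: 18.92
tool_pos: [0.4195, 0.1482, 0.0979]
tool_rot: [180.0, 0.0, 84.7]
force: [0.1, -0.3, -0.5]
grip_width: 0.0415
grasp_force: 12.0
t 18.93 [0.4195 0.1482 0.0979] [180.    0.   84.7] q7 -29 F [ 0.1 -0.3 -0.5] w 0.0415 g 12.0
dp [-20.82, 23.87, -0.19] twist 0.1
```

```bash
python3 -m jog '[{"dp":[-2.5,3,0],"twist":0,"fingers":0.3},{"dp":[-6,7,0],"twist":0,"fingers":0.3},{"dp":[-10,11.5,0],"twist":0,"fingers":0.3},{"dp":[-14,16,0],"twist":0,"fingers":0.3},{"dp":[-17.5,20,0],"twist":0,"fingers":0.3},{"dp":[-20,23,0],"twist":0,"fingers":0.3},{"dp":[-20.8,23.9,0],"twist":0,"fingers":0.3},{"dp":[-20.8,23.9,0],"twist":0,"fingers":0.3}]'
python3 -m jog '[{"dp":[0,0,1.5],"twist":0,"fingers":0.3},{"dp":[0,0,3.5],"twist":0,"fingers":0.3},{"dp":[0,0,5.5],"twist":0,"fingers":0.3},{"dp":[0,0,7],"twist":0,"fingers":0.3},{"dp":[0,0,7.3],"twist":0,"fingers":0.3},{"dp":[0,0,7.3],"twist":0,"fingers":0.3},{"dp":[0,0,7.3],"twist":0,"fingers":0.3}]'; python3 go.py .638 -.081 .0155 84.6
```

```text
time_s: 19.92
tool_pos: [0.6378, -0.08, 0.0965]
tool_rot: [-179.8, -0.1, 84.7]
force: [0.2, 0.4, 0.1]
grip_width: 0.0413
grasp_force: 12.0
time_s: 20.8
tool_pos: [0.6393, -0.0805, 0.0259]
tool_rot: [179.9, 0.0, 84.7]
force: [0.1, 0.5, -1.2]
grip_width: 0.0414
grasp_force: 12.0
t 20.80 [ 0.6393 -0.0805  0.0259] [179.9   0.   84.7] q7 -17 F [ 0.1  0.5 -1.2] w 0.0414 g 12.0
dp [-0.06, -0.12, 1.03] twist 0.1
```

```bash
python3 -m jog '[{"dp":[0,-0.1,0.4],"twist":0,"fingers":0.3},{"dp":[0,-0.1,0.7],"twist":0,"fingers":0.3},{"dp":[0,-0.1,0.9],"twist":0,"fingers":0.3},{"dp":[0,-0.1,1],"twist":0,"fingers":0.3},{"dp":[0,-0.1,1],"twist":0,"fingers":0.3},{"dp":[0,-0.1,1],"twist":0,"fingers":0.3}]'; python3 -m jog '[{"dp":[0,0,0],"twist":0,"fingers":0.6},{"dp":[0,0,0],"twist":0,"fingers":0.65},{"dp":[0,0,0],"twist":0,"fingers":0.65},{"dp":[0,0,0],"twist":0,"fingers":0.65},{"dp":[0,0,-2],"twist":0,"fingers":0.65},{"dp":[0,0,-5],"twist":0,"fingers":0.65},{"dp":[0,0,-9],"twist":0,"fingers":0.65},{"dp":[0,0,-9],"twist":0,"fingers":0.65}]'; python3 go.py .405 .302 .11 76 .55 .0 .12 76
```

```text
time_s: 21.55
tool_pos: [0.6375, -0.0805, 0.016]
tool_rot: [-180.0, 0.0, 84.7]
force: [-3.0, 0.9, 6.3]
grip_width: 0.0415
grasp_force: 12.0
time_s: 22.55
tool_pos: [0.6407, -0.08, 0.1104]
tool_rot: [179.5, 0.0, 84.8]
force: [0.4, 0.4, 1.0]
grip_width: 0.0567
grasp_force: 0.0
t 22.55 [ 0.6407 -0.08    0.1104] [179.5   0.   84.8] q7 -15 F [0.4 0.4 1. ] w 0.0567 g 0.0
dp [35.89, -26.97, -0.2] twist 8.8
dp [7.14, -9.76, -1.04] twist 8.8
```

```bash
python3 -m jog '[{"dp":[35.9,-27,-1],"twist":9,"fingers":1},{"dp":[35.9,-27,-1],"twist":9,"fingers":1},{"dp":[35.9,-27,-1],"twist":9,"fingers":1},{"dp":[35.9,-27,-1],"twist":9,"fingers":1},{"dp":[35.9,-27,-1],"twist":9,"fingers":1},{"dp":[35.9,-27,-1],"twist":9,"fingers":1},{"dp":[35.9,-27,-1],"twist":9,"fingers":1},{"dp":[35.9,-27,-1],"twist":9,"fingers":1}]'; python3 -m jog '[{"dp":[0,0,0],"twist":0,"fingers":1},{"dp":[0,0,0],"twist":0,"fingers":1},{"dp":[0,0,0],"twist":0,"fingers":1}]'
python3 - <<'E'
from cell import env; import cv2
from h import *
c=env.read_camera("wrist"); cv2.imwrite(f"pics/w4.png",c["pixels"])
W=cloud(c); m=(W[...,2]>.031)&(W[...,2]<.046)&(np.hypot(W[...,0]-.405,W[...,1]-.302)<.05)&(c["depth"]>0)
p=W[m]; print(len(p),cv2.minEnclosingCircle(p[:,:2].astype(np.float32)),c["pixels"][m].mean(0))
E
python3 go.py .405 .302 .016 76
```

```text
time_s: 23.55
tool_pos: [0.3982, 0.3062, 0.1158]
tool_rot: [180.0, -0.1, 76.2]
force: [-0.0, -1.0, -1.1]
grip_width: 0.0872
grasp_force: 0.0
time_s: 23.92
tool_pos: [0.4028, 0.3002, 0.1148]
tool_rot: [-180.0, 0.0, 75.6]
force: [-0.3, 0.2, -0.4]
grip_width: 0.0867
grasp_force: 0.0
3435 ((0.4062088429927826, 0.30383896827697754), 0.03096303902566433) [203.89868996 223.36739447 233.51441048]
t 23.98 [0.4026 0.3004 0.1148] [-180.     0.    75.6] q7 -63 F [ 0.  -0.4  0.1] w 0.0869 g 0.0
dp [0.22, 0.2, 9.88] twist -0.4
```

View pics/w4.png

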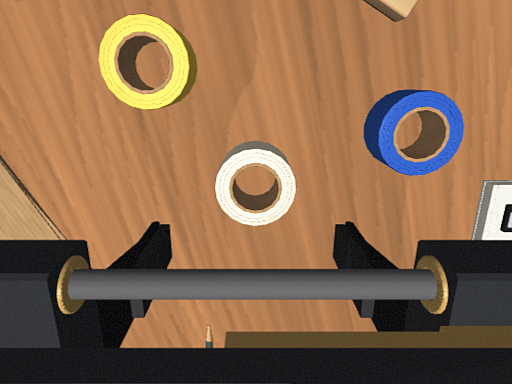

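The wrist view shows the cream roll at (256,187) centred between the fingers, with yellow at (145,62) and blue at (414,132) clear of them. The radius measures 31 mm, as given.

```bash
python3 -m jog '[{"dp":[0.4,0.2,2],"twist":0,"fingers":1},{"dp":[0.4,0.2,5],"twist":0,"fingers":1},{"dp":[0.4,0.2,7.5],"twist":0,"fingers":1},{"dp":[0.4,0.2,9],"twist":0,"fingers":1},{"dp":[0.4,0.2,9.8],"twist":0,"fingers":1},{"dp":[0.4,0.2,9.8],"twist":0,"fingers":1},{"dp":[0.4,0.2,9.8],"twist":0,"fingers":1}]'
python3 -m jog '[{"dp":[0,0,0],"twist":0,"fingers":0.6},{"dp":[0,0,0],"twist":0,"fingers":0.5},{"dp":[0,0,0],"twist":0,"fingers":0.5},{"dp":[0,0,0],"twist":0,"fingers":0.5},{"dp":[0,0,0],"twist":0,"fingers":0.5},{"dp":[0,0,0],"twist":0,"fingers":0.5},{"dp":[0,0,0],"twist":0,"fingers":0.5},{"dp":[0,0,0],"twist":0,"fingers":0.5}]' 15
python3 -m jog '[{"dp":[0,0,-1],"twist":0,"fingers":0.5},{"dp":[0,0,-3],"twist":0,"fingers":0.5},{"dp":[0,0,-5],"twist":0,"fingers":0.5},{"dp":[0,0,-9],"twist":0,"fingers":0.5},{"dp":[0,0,-9],"twist":0,"fingers":0.5},{"dp":[0,0,-9],"twist":0,"fingers":0.5}]'; python3 go.py .619 .133 .105 75.7
python3 - <<'E'
from cell import env; from h import *
c=env.read_camera("top"); cv2.imwrite("pics/top5.png",c["pixels"][100:240,130:390].repeat(3,0).repeat(3,1))
E
```

```text
time_s: 24.85
tool_pos: [0.4052, 0.3056, 0.0178]
tool_rot: [179.9, -0.0, 75.7]
force: [-0.3, 0.2, -0.3]
grip_width: 0.0868
grasp_force: 0.0
time_s: 25.85
tool_pos: [0.4048, 0.3052, 0.0172]
tool_rot: [180.0, -0.0, 75.7]
force: [0.4, -1.0, 3.6]
grip_width: 0.0605
grasp_force: 14.9
time_s: 26.6
tool_pos: [0.4047, 0.3049, 0.1075]
tool_rot: [179.9, 0.0, 75.7]
force: [-0.5, -0.7, -1.8]
grip_width: 0.0606
grasp_force: 14.9
t 26.60 [0.4047 0.3049 0.1075] [179.9   0.   75.7] q7 -64 F [-0.5 -0.7 -1.8] w 0.0606 g 14.9
dp [-11.38, 25.01, 0.27] twist 0.0
```

View pics/top5.png

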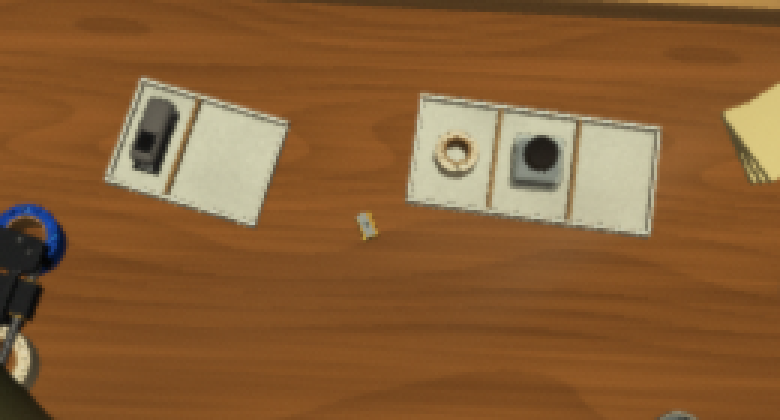

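The top view shows the stapler flat in the narrow bay (155,135), the small roll (456,153) and the square bottle (540,155) in their bays, and the trays unmoved. The right end bay (612,180) is free.

```bash
python3 -m jog '[{"dp":[-1.5,3,0],"twist":0,"fingers":0.5},{"dp":[-3,7,0],"twist":0,"fingers":0.5},{"dp":[-5,11.5,0],"twist":0,"fingers":0.5},{"dp":[-7.5,16,0],"twist":0,"fingers":0.5},{"dp":[-9.5,21,0],"twist":0,"fingers":0.5},{"dp":[-11,24,0],"twist":0,"fingers":0.5},{"dp":[-11.4,25,0],"twist":0,"fingers":0.5},{"dp":[-11.4,25,0],"twist":0,"fingers":0.5}]'
python3 -m jog '[{"dp":[0,0,1.5],"twist":0,"fingers":0.5},{"dp":[0,0,3.5],"twist":0,"fingers":0.5},{"dp":[0,0,5.5],"twist":0,"fingers":0.5},{"dp":[0,0,7],"twist":0,"fingers":0.5},{"dp":[0,0,7.7],"twist":0,"fingers":0.5},{"dp":[0,0,7.7],"twist":0,"fingers":0.5},{"dp":[0,0,7.7],"twist":0,"fingers":0.5}]'; python3 go.py .619 .133 .0195 75.7
```

```text
time_s: 27.65
tool_pos: [0.6179, 0.1338, 0.1061]
tool_rot: [-179.9, -0.0, 75.7]
force: [0.2, 1.4, -0.9]
grip_width: 0.0604
grasp_force: 14.9
time_s: 28.52
tool_pos: [0.6194, 0.1334, 0.0307]
tool_rot: [179.9, -0.0, 75.7]
force: [0.8, -0.4, -0.9]
grip_width: 0.0603
grasp_force: 14.9
t 28.52 [0.6194 0.1334 0.0307] [179.9  -0.   75.7] q7 -47 F [ 0.8 -0.4 -0.9] w 0.0603 g 14.9
dp [-0.05, -0.03, 1.12] twist 0.0
```

```bash
python3 -m jog '[{"dp":[0,0,0.4],"twist":0,"fingers":0.5},{"dp":[0,0,0.7],"twist":0,"fingers":0.5},{"dp":[0,0,0.9],"twist":0,"fingers":0.5},{"dp":[0,0,1.05],"twist":0,"fingers":0.5},{"dp":[0,0,1.05],"twist":0,"fingers":0.5},{"dp":[0,0,1.05],"twist":0,"fingers":0.5}]'; python3 -m jog '[{"dp":[0,0,0],"twist":0,"fingers":0.9},{"dp":[0,0,0],"twist":0,"fingers":0.95},{"dp":[0,0,0],"twist":0,"fingers":0.95},{"dp":[0,0,0],"twist":0,"fingers":0.95},{"dp":[0,0,-2],"twist":0,"fingers":0.95},{"dp":[0,0,-5],"twist":0,"fingers":0.95},{"dp":[0,0,-9],"twist":0,"fingers":0.95},{"dp":[0,0,-9],"twist":0,"fingers":0.95}]'; python3 go.py .53 .421 .125 84.6
```

```text
time_s: 29.28
tool_pos: [0.6188, 0.1331, 0.0202]
tool_rot: [180.0, 0.0, 75.7]
force: [-1.7, -0.7, 6.1]
grip_width: 0.0606
grasp_force: 14.9
time_s: 30.28
tool_pos: [0.6215, 0.1345, 0.1148]
tool_rot: [179.6, -0.2, 75.8]
force: [-0.0, -0.1, 0.6]
grip_width: 0.083
grasp_force: 0.0
t 30.27 [0.6215 0.1345 0.1148] [179.6  -0.2  75.8] q7 -44 F [-0.  -0.1  0.6] w 0.0830 g 0.0
dp [25.52, -15.91, -1.05] twist -8.8
```

```bash
python3 -m jog '[{"dp":[5,-3,-1],"twist":-9,"fingers":0.9},{"dp":[10,-6,-1],"twist":-9,"fingers":0.9},{"dp":[15,-9.5,-1],"twist":-9,"fingers":0.9},{"dp":[20,-12.5,-1],"twist":-9,"fingers":0.9},{"dp":[25.5,-15.9,-1],"twist":-9,"fingers":0.9},{"dp":[25.5,-15.9,-1],"twist":-9,"fingers":0.9},{"dp":[25.5,-15.9,-1],"twist":-9,"fingers":0.9},{"dp":[25.5,-15.9,-1],"twist":-9,"fingers":0.9}]'
python3 - <<'E'
from cell import env; import cv2
from h import *
c=env.read_camera("wrist"); cv2.imwrite(f"pics/w6.png",c["pixels"])
W=cloud(c)
for lo,hi in((.05,.07),(.017,.03)):
    m=(W[...,2]>lo)&(W[...,2]<hi)&(np.hypot(W[...,0]-.53,W[...,1]-.421)<.045)&(c["depth"]>0)
    p=W[m][:,:2].astype(np.float32); print(len(p),cv2.minEnclosingCircle(p),cv2.minAreaRect(p))
E
python3 go.py .53 .421 .030 84.6
```

```text
time_s: 31.28
tool_pos: [0.529, 0.4172, 0.1193]
tool_rot: [180.0, 0.1, 84.6]
force: [-0.2, -0.7, 0.3]
grip_width: 0.0782
grasp_force: 0.0
898 ((0.5324298739433289, 0.424459308385849), 0.012333023361861706) ((0.5322235226631165, 0.425314724445343), (0.024140560999512672, 0.023028485476970673), 8.997194290161133)
1947 ((0.5320656895637512, 0.42436084151268005), 0.0311515461653471) ((0.5323184132575989, 0.4246520400047302), (0.03821845352649689, 0.05210259184241295), 45.98952102661133)
t 31.32 [0.529  0.4172 0.1193] [1.80e+02 1.00e-01 8.46e+01] q7 -64 F [ 1.2  0.2 -0. ] w 0.0781 g 0.0
dp [0.4, 0.06, 8.93] twist -0.0
```

View pics/w6.png

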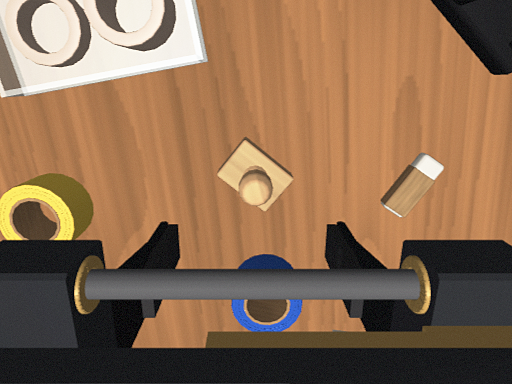

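The stamp is at (255,178), with its knob in the middle. Measured at (0.532,0.424), its block is 38x52 mm and its long side is at -44 degrees. I'll twist 38.6 degrees for the pick so that it ends up square in the bay.

```bash
python3 -m jog '[{"dp":[0.7,0.2,1],"twist":10,"fingers":0.9},{"dp":[0.7,0.2,1],"twist":20,"fingers":0.9},{"dp":[0.7,0.2,1],"twist":30,"fingers":0.9},{"dp":[0.7,0.2,2],"twist":38.6,"fingers":0.9},{"dp":[0.7,0.2,5],"twist":38.6,"fingers":0.9},{"dp":[0.7,0.2,7.5],"twist":38.6,"fingers":0.9},{"dp":[0.7,0.2,8.9],"twist":38.6,"fingers":0.9},{"dp":[0.7,0.2,8.9],"twist":38.6,"fingers":0.9}]'
python3 -m jog '[{"dp":[0,0,0],"twist":0,"fingers":0.3},{"dp":[0,0,0],"twist":0,"fingers":0.1},{"dp":[0,0,0],"twist":0,"fingers":0.1},{"dp":[0,0,0],"twist":0,"fingers":0.1},{"dp":[0,0,0],"twist":0,"fingers":0.1},{"dp":[0,0,0],"twist":0,"fingers":0.1},{"dp":[0,0,0],"twist":0,"fingers":0.1},{"dp":[0,0,0],"twist":0,"fingers":0.1}]' 15
python3 -m jog '[{"dp":[0,0,-1],"twist":0,"fingers":0.1},{"dp":[0,0,-3],"twist":0,"fingers":0.1},{"dp":[0,0,-6],"twist":0,"fingers":0.1},{"dp":[0,0,-10],"twist":0,"fingers":0.1},{"dp":[0,0,-10],"twist":0,"fingers":0.1},{"dp":[0,0,-10],"twist":0,"fingers":0.1}]'; python3 go.py .58 .1 .14 65 .624 -.233 .13 84.6
```

```text
time_s: 32.33
tool_pos: [0.5302, 0.4248, 0.0295]
tool_rot: [-180.0, 0.1, 46.1]
force: [0.3, -0.6, 1.3]
grip_width: 0.0783
grasp_force: 0.0
time_s: 33.33
tool_pos: [0.5302, 0.4262, 0.0305]
tool_rot: [180.0, 0.0, 46.1]
force: [0.9, -0.8, 0.1]
grip_width: 0.0245
grasp_force: 15.0
time_s: 34.08
tool_pos: [0.5302, 0.4263, 0.1313]
tool_rot: [180.0, -0.0, 46.1]
force: [0.0, -0.4, -1.1]
grip_width: 0.0241
grasp_force: 15.0
t 34.08 [0.5302 0.4263 0.1313] [180.   -0.   46.1] q7 -99 F [ 0.  -0.4 -1.1] w 0.0241 g 15.0
dp [-20.07, 26.2, -0.87] twist -18.9
dp [-41.04, 52.44, 0.13] twist -38.5
```

```bash
python3 -m jog '[{"dp":[-1.5,2,0],"twist":-3,"fingers":0.1},{"dp":[-4,5,0],"twist":-8,"fingers":0.1},{"dp":[-7,9,0],"twist":-13,"fingers":0.1},{"dp":[-10,13,0],"twist":-18,"fingers":0.1},{"dp":[-13,17,0],"twist":-23,"fingers":0.1},{"dp":[-16,21,0],"twist":-28,"fingers":0.1},{"dp":[-19,25,0],"twist":-33,"fingers":0.1},{"dp":[-21,27,0],"twist":-38.5,"fingers":0.1}]'; python3 go.py .624 -.233 .13 84.6
```

```text
time_s: 35.08
tool_pos: [0.579, 0.0835, 0.1292]
tool_rot: [-179.9, 0.1, 84.6]
force: [-0.1, 0.5, -0.4]
grip_width: 0.0244
grasp_force: 15.0
t 35.08 [0.579  0.0835 0.1292] [-1.799e+02  1.000e-01  8.460e+01] q7 -29 F [-0.1  0.5 -0.4] w 0.0244 g 15.0
dp [-31.09, 7.46, -0.04] twist -0.0
```

```bash
python3 -m jog '[{"dp":[-4,1,0],"twist":0,"fingers":0.1},{"dp":[-9,2.1,0],"twist":0,"fingers":0.1},{"dp":[-14,3.3,0],"twist":0,"fingers":0.1},{"dp":[-19,4.5,0],"twist":0,"fingers":0.1},{"dp":[-24,5.7,0],"twist":0,"fingers":0.1},{"dp":[-28,6.7,0],"twist":0,"fingers":0.1},{"dp":[-31,7.5,0],"twist":0,"fingers":0.1},{"dp":[-31,7.5,0],"twist":0,"fingers":0.1}]'
python3 -m jog '[{"dp":[0,0,1.5],"twist":0,"fingers":0.1},{"dp":[0,0,3.5],"twist":0,"fingers":0.1},{"dp":[0,0,5.5],"twist":0,"fingers":0.1},{"dp":[0,0,7.5],"twist":0,"fingers":0.1},{"dp":[0,0,8.6],"twist":0,"fingers":0.1},{"dp":[0,0,8.6],"twist":0,"fingers":0.1},{"dp":[0,0,8.6],"twist":0,"fingers":0.1}]'; python3 go.py .624 -.233 .0335 84.6
```

```text
time_s: 36.08
tool_pos: [0.6236, -0.2319, 0.1287]
tool_rot: [-179.8, 0.0, 84.3]
force: [-1.0, -0.2, -0.8]
grip_width: 0.0245
grasp_force: 15.0
time_s: 36.95
tool_pos: [0.6257, -0.228, 0.0453]
tool_rot: [179.9, 0.0, 84.6]
force: [-0.6, 0.2, -0.3]
grip_width: 0.0245
grasp_force: 15.0
t 36.95 [ 0.6257 -0.228   0.0453] [179.9   0.   84.6] q7 -3 F [-0.6  0.2 -0.3] w 0.0245 g 15.0
dp [-0.51, -0.12, 1.18] twist 0.0
```

```bash
python3 -m jog '[{"dp":[-0.4,-0.1,0],"twist":0,"fingers":0.1},{"dp":[-0.4,-0.1,0.5],"twist":0,"fingers":0.1},{"dp":[-0.4,-0.1,0.9],"twist":0,"fingers":0.1},{"dp":[-0.4,-0.1,1.1],"twist":0,"fingers":0.1},{"dp":[-0.4,-0.1,1.2],"twist":0,"fingers":0.1},{"dp":[-0.4,-0.1,1.2],"twist":0,"fingers":0.1},{"dp":[-0.4,-0.1,1.2],"twist":0,"fingers":0.1}]'; python3 go.py .624 -.233 .0335 84.6
```

```text
time_s: 37.83
tool_pos: [0.6235, -0.2317, 0.0334]
tool_rot: [-180.0, 0.0, 84.6]
force: [-1.5, -0.1, 4.9]
grip_width: 0.0243
grasp_force: 15.0
t 37.83 [ 0.6235 -0.2317  0.0334] [-180.     0.    84.6] q7 -3 F [-1.5 -0.1  4.9] w 0.0243 g 15.0
dp [-0.12, 0.06, -0.01] twist 0.0
```

Contact at about 5 N. I'll release, retreat and look over the result.

```bash
python3 -m jog '[{"dp":[0,0,0],"twist":0,"fingers":0.5},{"dp":[0,0,0],"twist":0,"fingers":0.7},{"dp":[0,0,0],"twist":0,"fingers":0.7},{"dp":[0,0,0],"twist":0,"fingers":0.7},{"dp":[0,0,-2],"twist":0,"fingers":0.7},{"dp":[0,0,-5],"twist":0,"fingers":0.7},{"dp":[0,0,-10],"twist":0,"fingers":0.7},{"dp":[0,0,-12],"twist":0,"fingers":0.7}]'
python3 -m jog '[{"dp":[-6,-2,0],"twist":0,"fingers":0.7},{"dp":[-12,-4,0],"twist":0,"fingers":0.7},{"dp":[-18,-6,0],"twist":0,"fingers":0.7},{"dp":[-23,-8,0],"twist":0,"fingers":0.7},{"dp":[-27,-10,0],"twist":0,"fingers":0.7},{"dp":[-27,-10,0],"twist":0,"fingers":0.7},{"dp":[-27,-10,0],"twist":0,"fingers":0.7},{"dp":[-27,-10,0],"twist":0,"fingers":0.7}]'
python3 - <<'E'
from cell import env; from h import *
c=env.read_camera("top"); s=env.read_camera("scene")
a=c["pixels"][100:240,130:390].repeat(3,0).repeat(3,1); b=s["pixels"][150:300,120:330]; b=cv2.resize(b,(780,557))[:, :]
cv2.imwrite("pics/top7.png",a); cv2.imwrite("pics/sc7.png",b)
W=cloud(c)
for n,x,y,lo in(("ink",.631,-.157,.05),("stamp",.624,-.232,.05),("small",.638,-.081,.02),("large",.619,.133,.03),("stapler",.638,.206,.03),("round",.378,-.29,.05),("tin",.521,-.424,.02)):
    m=(W[...,2]>lo)&(np.hypot(W[...,0]-x,W[...,1]-y)<.04)&(c["depth"]>0); p=W[m]; print(n,p.mean(0).round(3),"top %.3f"%np.percentile(p[:,2],95))
E
```

```text
time_s: 38.83
tool_pos: [0.6257, -0.2318, 0.1576]
tool_rot: [179.6, 0.1, 84.7]
force: [0.1, -0.2, -1.3]
grip_width: 0.0606
grasp_force: 0.0
time_s: 39.83
tool_pos: [0.5003, -0.4893, 0.1529]
tool_rot: [180.0, -0.0, 84.8]
force: [-0.1, -0.0, 0.8]
grip_width: 0.0607
grasp_force: 0.0
ink [ 0.628 -0.157  0.059] top 0.063
stamp [ 0.62  -0.231  0.061] top 0.067
small [ 0.635 -0.082  0.028] top 0.032
large [0.616 0.13  0.039] top 0.043
stapler [0.636 0.203 0.04 ] top 0.045
round [ 0.378 -0.29   0.056] top 0.059
tin [ 0.515 -0.441  0.217] top 0.436
```

View pics/top7.png

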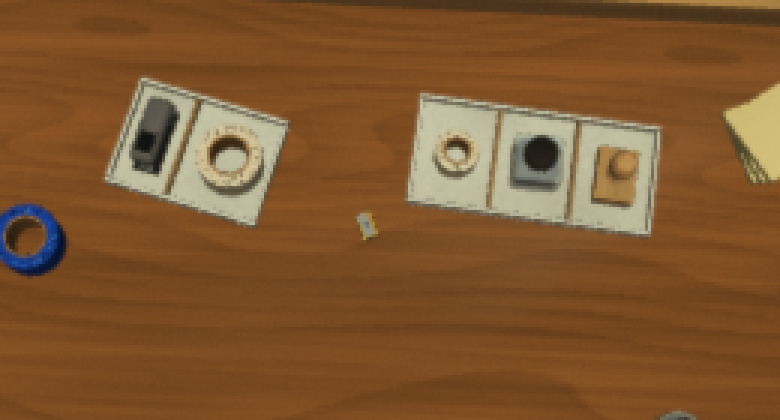

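View pics/sc7.png

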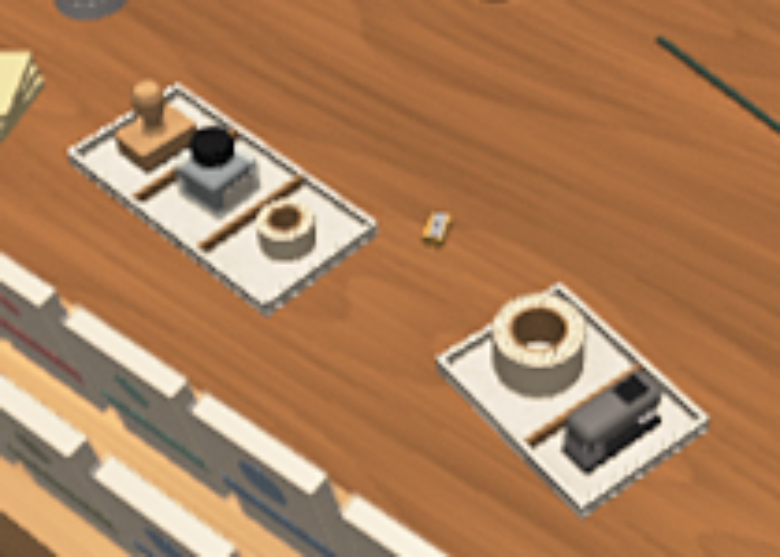

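Both views show all five things upright and flat in their bays: large roll (232,158), stapler (155,135), small roll (456,153), square bottle (540,157) and stamp (615,175). Their top heights match the given sizes plus the 3 mm floor. The arm is clear and at rest, so I'll hand in.

```bash
python3 -m jog '[{"dp":[0,0,-2],"twist":0,"fingers":0.7},{"dp":[0,0,-2],"twist":0,"fingers":0.7},{"dp":[0,0,-2],"twist":0,"fingers":0.7},{"dp":[0,0,-2],"twist":0,"fingers":0.7}]'; python3 -c "
from cell import env; print(env.sign_off())"
```

```text
time_s: 40.42
tool_pos: [0.4986, -0.4912, 0.1722]
tool_rot: [-180.0, -0.0, 84.6]
force: [-0.5, -0.6, -0.4]
grip_width: 0.061
grasp_force: 0.0
the job is handed in; nothing more can be done
None
```

I handed the job in at about 40 s: the last pictures show all five things upright and flat in their bays and the round ink bottle unmoved; the paper-clip tin was hidden behind the arm in that last check, but nothing touched it as far as I could tell, and sign-off returned no verdict.

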